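# Seat the tube tray in the shaker's spring-clip bracket

## Task

Pick up the tube tray that has an ear at each end, slide both ears down into the spring-clip slots of the bracket on the shaker, and press until the tray sits flat, fully home under both clips; then let go and draw back. Ease it in: feel for the slots and never ram or force the tray. Leave the other things on the bench where they are.

Things in the scene. Friction and masses are not known exactly. Their poses are not given: they have to be found in the camera images.
- carrier_mid (a point): eared tray to be seated: bare aluminium frame 60 (x) by 130 mm (y), 10 mm thick, with an upright black grip block in its middle, 26 x 26 mm, from 10 to 56 mm above the underside. At the middle of each y end an ear, 14 mm wide in x, 20 mm long, 10 mm thick (170 mm over the ears). Lies flat, fits either way round. Point: centre of the grip block, 33 mm above the underside; z up
- carrier: the same eared tray, origin at the centre of its underside; 0.2 to 0.4 kg. A second tray near it is alike but has no ears
- deck (a point): centre of the shaker's flat top deck, 70 mm above the bench; x runs from front to rear, y along the bracket, z up. The steel bracket on it is clamped in long holes: it stands square, but up to 16 mm forward or rearward (x) of the deck's centre. This is not measured: see or feel it. It does not shift under a light push. Tray home: underside 12 mm, grip centre 45 mm above the deck
- shaker: fixed white box 200 (x) by 240 mm, 70 mm high, teal panel on its front (-x), with the bracket and clips on top; origin 70 mm below deck, same axes. The tray pushing on it with over 50 N counts as ramming
- slot_left (a point): middle of the left (+y) slot, 76 mm from the deck's centre, on the deck, if the bracket stood at the middle. Open upward, 18 mm wide in x. Heights above the deck: ear seat 12, front cheek top 32, clip top 39, rear cheek (8 mm thick) top 52 mm. An ear held at 43 mm meets only the taller rear cheek; touching it, the tray is centred on the bracket and can slide down along it
- slot_right (a point): the same for the right slot, at y = -76 mm. Cheeks span 68 to 84 mm from the centre (3 mm play beside the frame). On the front side of each slot a sloping spring leaf leaves 10 mm free; ears push it 4 mm forward from about 35 mm ear height down, and it snaps back over them when home. Passing both clips takes roughly 5 to 15 N downward
- plain_tray_mid (a point): plain tray without ears (see carrier), a spare that does not belong in the bracket; point at its centre, half-way up the grip block
- rack_mid (a point): white test-tube rack 50 x 194 mm, 121 mm tall with its tubes; point at its centre, 60 mm up
- beaker_rim (a point): glass beaker, 70 mm wide, 85 mm tall; point at the centre of its mouth
- reagent_mid (a point): amber bottle, 66 mm wide, 150 mm tall; point 75 mm up
- dishes_mid (a point): stack of three clear round dishes, 90 mm wide, 43 mm tall; point 21 mm up
- timer_mid (a point): small white bench timer, 60 x 70 mm, 22 mm tall; point 11 mm up
- spatula_grip (a point): long thin spatula lying on the bench, 180 mm; point on its handle
There are look-alikes about, which are no part of the job. Leave any green or yellow look-alike of the carrier alone.

How it is judged:
By the outcome, as a careful person would: the job done as asked, in the order asked, and still so for the second after the job is handed in, with the robot touching nothing.
It also fails if it takes over 45 s, if anything falls off the work surface, if the arm or the gripper's body presses on something with over 40 N, if the wrist force passes 120 N, or if a joint passes its speed limit or range.

## Robot

A 6-joint arm with a two-finger parallel gripper is mounted at the origin on the work surface. World frame = base frame: x ahead of the robot, y to its left, z up, the work surface at z = 0. Lengths are in mm, angles in rad, forces in N, time in s.
With the tool pointing down it reaches from about 350 to 775 mm from the base axis. Payload 7.3 kg.
Tool frame: the origin (TCP) lies on the centre line of the jaws, within the pads' length; the fingertips stand 22 mm ahead of it and the grasp point (between the pads) lies 3 mm ahead of it; z points along the fingers, y is the direction in which the jaws open and shut (so a half turn about z gives the same grasp; the last joint's range is limited). The gripper opens to 92 mm and grips with 3 to 60 N. Pads are 19 mm wide; open, the fingers measure 130 mm over their backs; the gripper's body (75 mm by 190 mm) begins 47 mm behind the grasp point.
Start: joints at [1.036, 0.342, 1.524, -0, 1.275, -0.146], TCP at [199.002, 485.84, 248.741] pointing down, gripper open.
Joint ranges: [-2.53, 2.53], [-0.77, 2.02], [0.04, 2.7], [-1, 4.14], [0.28, 2.66], [-3.11, 3.11]. Speed limits (rad/s): [2.57, 2.57, 3.14, 3.14, 3.14, 3.14].

## Interface

Orientations are given as [roll, pitch, yaw] about the fixed x, y, z axes, in that order (R = Rz(yaw) Ry(pitch) Rx(roll)).
In Python, from plant import get_obs, capture, bot, spot_in gives the robot as it stands.
- The arm moves only by the shell command python3 -m handwheel 'ROWS' [OPENING]. ROWS is JSON, a list of rows, each a list of 2 entries, a list of its own where there are three numbers: the shift along the world's x, y, z in mm, then the turn, a rotation vector about the world's x, y, z in rad. In form: [[[x, y, z], [wx, wy, wz]], ...]. A call has 1 to 12 rows; each row shifts and turns the commanded pose from where the row before left it; what a row does not reach is not made up. A row lasts 1/8 s, in which the tool goes at most 62.5 mm and 10.7 degrees, less where a joint would pass 70% of its speed; a pose out of reach is approached as far as the arm can. A call is refused whole if a number of a shift passes 62.5 or a number of a turn 0.188, either way. A call with a gripper value outside its range is refused whole. OPENING is the closure, from 0 (fully open) to 1 (shut), set as the call begins (- or left out, the last holds). The fingers move at their own pace and stop on an object; the grip force is fixed at half the most. Time passes only in rows, so rows that do not move let the fingers close. It gives the time, the measured TCP pose, the force and the opening at its end, in the units of the state.
- get_obs(): the state, without advancing time (a new reading comes with each control period).
- capture(name): name is "scene" or "top"; returns a dict with "img" (420x560x3 uint8, red, green, blue), "fx", "fy", "cx", "cy" (pixels), "k1" (the pictures are not rectified: a ray, as slopes to the right and down, at radius r is drawn at 1 + k1 r^2 times it, then the intrinsics apply), "cam_to_world" (4x4, takes a point from camera to world coordinates). Camera axes: x right, y up, looking along -z (the intrinsics and any distortion apply to the point x, -y, -z); pixel columns grow to the right and rows downward; lengths in mm; the calibration is good to about 2 mm. A picture is of the moment at which its call begins. There is no depth.
- bot.close_job(): hands the job in, once; it reports no verdict.
Trained networks look in the newest picture that a camera, given by its name, has taken for a name from the list of things; names that differ only in an ending like _2 or _b are one class to them, and where a whole thing is asked for, a point or a joint stands for the part that bears it (a point fixed in the world has none). Each returns a list of dicts, best first, with "score" (0 to 1); they miss things now and then, are a little off and sometimes report something else, mostly with a low value. They report only what shows in the picture. A call takes as long as a camera call. They do not tell look-alikes from the thing itself.
- spot_in(thing, camera): "xyz" ([x, y, z] in mm, in the coordinates of the camera as it stood for that picture, good to about 4 mm: the middle of the surface that is visible of it).
The state is a dict: "time": time; "joint_positions": joint angles; "dq": joint speeds; "tau": joint torques, N m; "tool_pos": TCP position; "tcp_rot": TCP orientation; "contact_force": force on the tool from outside, world axes, zero at the start; "moment": the same for the moment, N m; "grip_width": finger opening in mm.
Only numpy, scipy, OpenCV 4.12 (cv2) and the standard library are available. Lean on these libraries where they do the work, as an engineer would, in place of code of your own. Each camera call takes 0.05 s, during which the arm holds its last target. There are 200 camera calls.

## Working session

There is one attempt and no reset: what is moved stays moved. The work goes in short steps, Python scripts to look and compute and a shell command to move; the robot and the scene stay as the last step left them, time stands still between calls to the robot, and variables do not carry over. Pictures are saved under pics/ and viewed, about 8 in all and at most 12, crops included, and the job is handed in when it is done.

```bash
mkdir -p pics; ls; cat > h.py <<'E'
import numpy as np, cv2
from plant import get_obs, capture, bot, spot_in
def ray(c,u,v):
    K=np.array([[c["fx"],0,c["cx"]],[0,c["fy"],c["cy"]],[0,0,1.]])
    p=cv2.undistortPoints(np.array([[[u,v]]],float),K,np.array([c["k1"],0,0,0,0.]))[0,0]
    T=np.array(c["cam_to_world"]); d=T[:3,:3]@np.array([p[0],-p[1],-1]); return T[:3,3],d
def at(c,u,v,z):
    o,d=ray(c,u,v); return o+d*(z-o[2])/d[2]
def px(c,P):
    T=np.linalg.inv(np.array(c["cam_to_world"])); q=T[:3,:3]@np.array(P,float)+T[:3,3]
    x,y=q[0]/-q[2],-q[1]/-q[2]; s=1+c["k1"]*(x*x+y*y); return np.array([c["fx"]*x*s+c["cx"],c["fy"]*y*s+c["cy"]])
def w(c,p):
    T=np.array(c["cam_to_world"]); return T[:3,:3]@np.array(p)+T[:3,3]
E
python3 - <<'E'
from h import *
np.set_printoptions(precision=1,suppress=True)
for n in("top","scene"):
    c=capture(n); cv2.imwrite(f"pics/{n}0.png",c["img"][:,:,::-1]); print(n,np.array(c["cam_to_world"]),c["fx"],c["k1"])
    for t in("carrier_mid","carrier","plain_tray_mid","deck","slot_left","slot_right","shaker","rack_mid","beaker_rim","reagent_mid"):
        for r in spot_in(t,n)[:3]: 
            P=w(c,r["xyz"]); print(t,round(r["score"],2),P,px(c,P))
o=get_obs(); print(o)
E
```

```text
pics
top [[  -0.     1.    -0.2  317.6]
 [  -1.    -0.    -0.   -59.3]
 [  -0.     0.2    1.  1525.1]
 [   0.     0.     0.     1. ]] 466.9893453018158 -0.044752200146851134
carrier_mid 0.85 [ 353.7 -561.7   12.7] [444.  273.3]
carrier_mid 0.7 [ 828.3 -210.3   10. ] [330.9 133.4]
carrier_mid 0.5 [ 462.6 -227.6    9.2] [339.4 241.2]
carrier 0.57 [ 358.3 -562.4    9.3] [443.8 271.9]
carrier 0.55 [ 825.3 -203.1   12.1] [328.9 134. ]
plain_tray_mid 0.84 [ 653.7 -236.3    8.2] [340.2 183.8]
deck 0.86 [569.  164.   72.6] [216.6 207.2]
slot_left 0.88 [564.1 160.2  72.8] [217.8 208.7]
slot_right 0.6 [568.8 166.8  69.2] [215.9 207.5]
slot_right 0.56 [ 306.1 -217.7   19.4] [338.1 289.9]
shaker 0.59 [565.1 164.   74.2] [216.5 208.4]
rack_mid 0.94 [384.4 440.3  56.9] [129.3 267. ]
rack_mid 0.25 [ 463.2 -227.     7.6] [339.2 241. ]
beaker_rim 0.85 [800.5 -21.9  40. ] [275.1 139.2]
reagent_mid 0.86 [ 576.6 -418.4   94.7] [402.4 201.2]
scene [[  -0.7   -0.4    0.5 1222.4]
 [   0.7   -0.4    0.6  657.5]
 [   0.     0.8    0.6  765.3]
 [   0.     0.     0.     1. ]] 397.50153570672296 -0.071068421328
[... 431 characters left out ...]
[604.6 198.   74.5] [330.7 245.4]
slot_right 0.82 [608.3 194.   78. ] [328.7 244.2]
shaker 0.64 [609.  199.9  71.4] [330.  247.4]
rack_mid 0.81 [385.4 452.2  59.1] [461.7 261.7]
rack_mid 0.39 [ 435.9 -424.8    3.8] [236.1 156.2]
beaker_rim 0.7 [791.6 -14.7  62.6] [222.7 239.2]
reagent_mid 0.59 [ 596.5 -414.6   76.9] [200.5 154.1]
{'time': 1.1, 'joint_positions': array([ 1. ,  0.3,  1.5,  0. ,  1.3, -0.1]), 'dq': array([ 0.,  0., -0.,  0., -0.,  0.]), 'tau': array([  0. , -43.1, -24.4,   0.1,   0. ,  -0. ]), 'tool_pos': array([199. , 485.9, 248.7]), 'tcp_rot': array([3.1, 0. , 2.8]), 'contact_force': array([-0.7, -0.3, -0.9]), 'moment': array([ 0.,  0., -0.]), 'grip_width': 91.99253352053545}
```

```bash
python3 - <<'E'
import cv2
a=cv2.imread("pics/top0.png"); cv2.imwrite("pics/v1.png",cv2.resize(a[100:320,170:463],(800,600),interpolation=cv2.INTER_CUBIC))
b=cv2.imread("pics/scene0.png"); cv2.imwrite("pics/v2.png",cv2.resize(b[100:340,150:470],(800,600),interpolation=cv2.INTER_CUBIC))
E
```

```text
(no output)
```

View pics/v1.png

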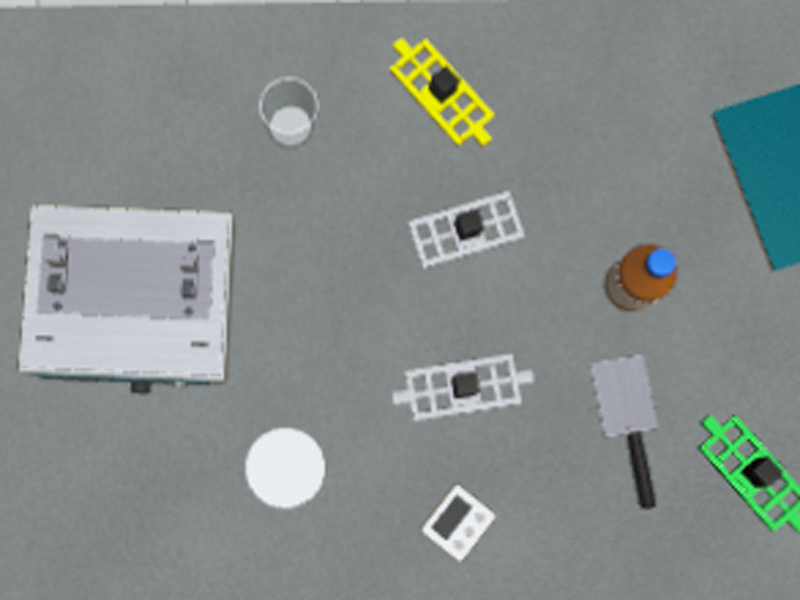

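View pics/v2.png

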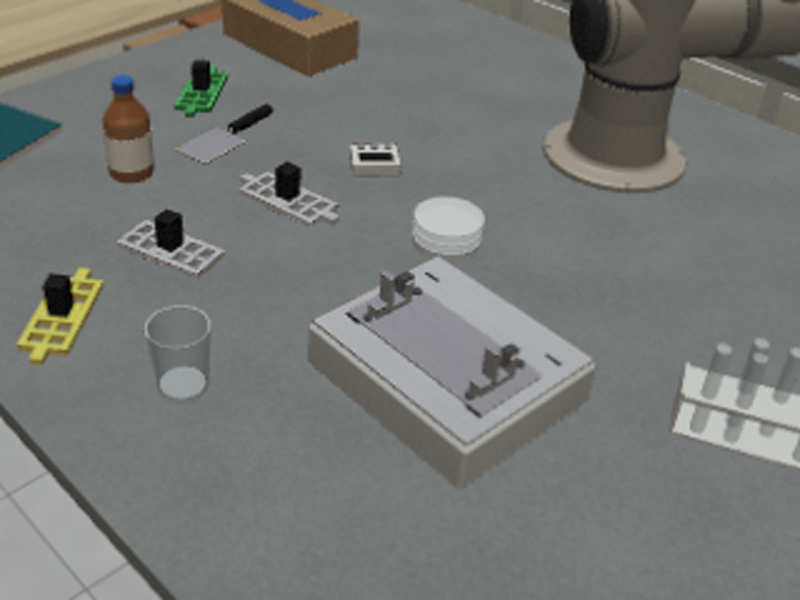

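```bash
python3 - <<'E'
from h import *
np.set_printoptions(precision=1,suppress=True)
c=capture("top"); f=lambda x,y,z: at(c,170+x*293/800,100+y*220/600,z)[:2]
e1,e2=f(393,397,8),f(533,376,8); m=(e1+e2)/2; d=e2-e1
print("carrier",e1,e2,m,np.hypot(*d),np.degrees(np.arctan2(d[1],d[0])),"grip top",f(467,378,56))
q=[f(33,206,70),f(232,213,70),f(226,377,70),f(20,370,70)]; print(q,np.mean(q,0))
for a,b in((0,1),(3,2),(3,0),(2,1)): d=q[b]-q[a]; print(np.hypot(*d),np.degrees(np.arctan2(d[1],d[0])))
i=c["img"][:,:,::-1]; t=i[160:260,165:265]; t=cv2.resize(t,(600,600),interpolation=cv2.INTER_CUBIC)
s=capture("scene"); i=s["img"][:,:,::-1]; u=cv2.resize(i[195:305,265:400],None,fx=800/135/1.0,fy=800/135,interpolation=cv2.INTER_CUBIC)[:600]
cv2.imwrite("pics/v3.png",t); cv2.imwrite("pics/v4.png",u)
E
```

```text
carrier [ 449.5 -144.4] [ 472.4 -312.3] [ 461.  -228.3] 169.39324119381942 -82.22641600005592 grip top [ 466.2 -227.8]
[array([674.1, 276.9]), array([662.3,  42.7]), array([469.5,  49.9]), array([480.4, 287.3])] [571.6 164.2]
234.44871563673215 -92.892400360785
237.63935469911996 -92.6348673271875
194.0011790008311 -3.078764220560938
192.9489617269292 -2.1330173859812387
```

View pics/v3.png

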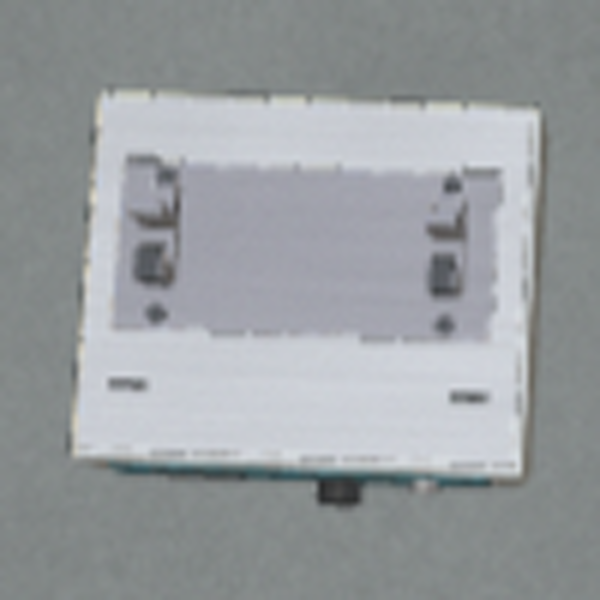

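View pics/v4.png

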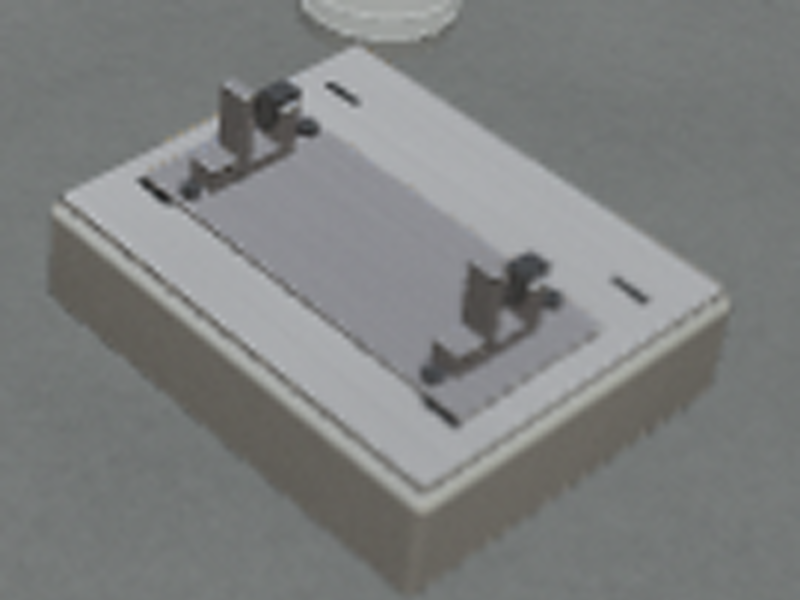

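```bash
python3 - <<'E'
from h import *
np.set_printoptions(precision=1,suppress=True)
c=capture("top"); s=capture("scene")
S=lambda x,y,z: at(s,265+x*135/800,195+y*135/800,z)
T=lambda x,y,z: at(c,165+x/6,160+y/6,z)
print("scene shaker corners z70",[S(*p,70)[:2] for p in((425,487),(55,200),(360,45),(727,297))])
print("top shaker corners z70",[T(*p,70)[:2] for p in((100,93),(541,107),(522,474),(73,460))])
print("cheek back top, scene z122: left",S(468,262,122)[:2],S(500,285,122)[:2],"right",S(224,82,122)[:2],S(250,97,122)[:2])
print("cheek front top, top z122: left",T(135,213,122)[:2],T(170,215,122)[:2],"right",T(430,233,122)[:2],T(466,235,122)[:2])
print("clip top centre z109",T(152,250,109)[:2],T(446,262,109)[:2], "scene",S(277,92,109)[:2],S(527,262,109)[:2])
print("vent slots z70 top",T(128,384,70)[:2],T(469,398,70)[:2],"scene",S(342,93,70)[:2],S(630,290,70)[:2])
o=get_obs(); print(o["joint_positions"],o["tcp_rot"])
E
```

```text
scene shaker corners z70 [array([673.3, 278.6]), array([666. ,  49.7]), array([471.4,  60.8]), array([488.2, 293.2])]
top shaker corners z70 [array([674.3, 278.2]), array([663.2,  42.1]), array([467.1,  52.3]), array([477.3, 287.7])]
cheek back top, scene z122: left [606.2 236.4] [607.2 254.2] right [595.1  84. ] [594.2  99.5]
cheek front top, top z122: left [598.2 246.6] [596.9 228.6] right [585.7  95.2] [584.4  76.8]
clip top centre z109 [581.2 240.2] [572.9  88.3] scene [569.5  93.7] [575.  244.4]
vent slots z70 top [517.1 259.6] [507.4  80.1] scene [507.4  81.6] [516.8 261.8]
[ 1.   0.3  1.5  0.   1.3 -0.1] [3.1 0.  2.8]
```

The eared aluminium tray is the lower one in v1 (grip 466,385; ear tips 393,397 and 533,376, 169 mm apart, so it matches). Its yaw is about +7.8°. The shaker yaw is about −2.9° with its centre near (572,166). In v3 and v4 the bracket stands about 11 mm rearward, so tray home is near (583,165).

```bash
python3 -m handwheel '[[[32,-52,0],[0,0,0.034]],[[32,-52,0],[0,0,0.034]],[[32,-52,0],[0,0,0.034]],[[32,-52,0],[0,0,0.034]],[[32,-52,0],[0,0,0.034]],[[32,-52,0],[0,0,0.034]],[[9,-50,0],[0,0,0.034]],[[9,-50,0],[0,0,0.034]],[[9,-50,0],[0,0,0.034]],[[9,-50,0],[0,0,0.034]],[[9,-50,0],[0,0,0.034]],[[9,-50,-20],[0,0,0.034]]]' 0
python3 -m handwheel '[[[9,-50,-20],[0,0,0.034]],[[9,-50,-20],[0,0,0.034]],[[0,0,-20],[0,0,0]],[[0,0,0],[0,0,0]]]'
python3 - <<'E'
from h import *
o=get_obs(); print(o["time"],o["tool_pos"],np.degrees(o["tcp_rot"]),o["joint_positions"],o["contact_force"])
s=capture("scene"); i=s["img"][:,:,::-1]; cv2.imwrite("pics/v5.png",cv2.resize(i[110:230,185:345],(800,600),interpolation=cv2.INTER_CUBIC))
E
```

```text
time: 2.8
tool_pos: [446.0, -128.3, 229.8]
tcp_rot: [-3.14, 0.004, -3.121]
contact_force: [0.3, 0.4, 0.8]
grip_width: 92.0
time: 3.3
tool_pos: [462.0, -226.1, 167.3]
tcp_rot: [3.139, -0.003, -3.055]
contact_force: [-0.2, 0.1, 0.3]
grip_width: 91.8
3.3 [ 462.04745441 -226.06949739  167.26414212] [ 1.79851130e+02 -1.68154913e-01 -1.75064533e+02] [-6.04188796e-01  4.06634892e-01  1.66958493e+00  1.53369298e-04
  1.06929028e+00 -2.26119546e+00] [-0.20562692  0.08736042  0.31570581]
```

View pics/v5.png

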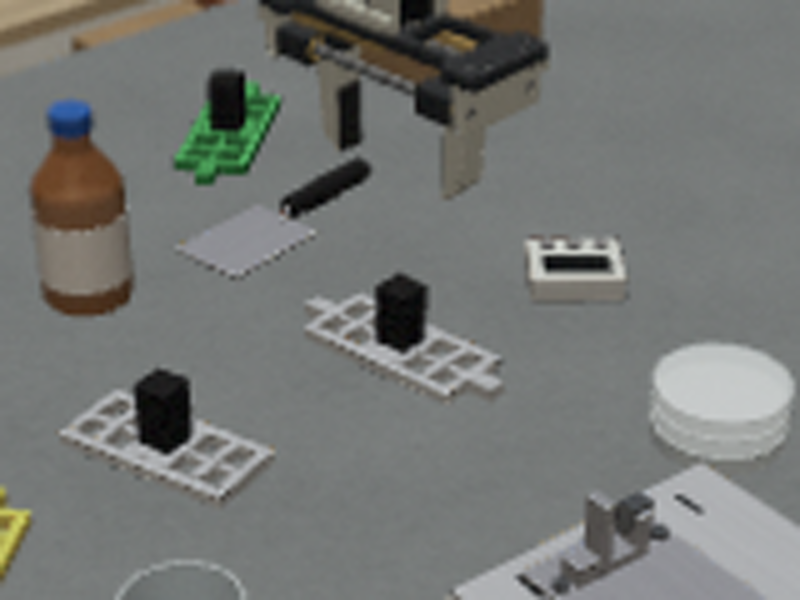

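```bash
python3 - <<'E'
from h import *
np.set_printoptions(precision=1,suppress=True)
s=capture("scene"); S=lambda x,y,z: at(s,185+x/5,110+y/5,z)[:2]
a,b=S(312,303,10),S(491,382,10); d=b-a; print(a,b,(a+b)/2,np.hypot(*d),np.degrees(np.arctan2(d[1],d[0])),"grip",S(401,286,56))
o=get_obs(); print(o["tool_pos"],np.degrees(o["tcp_rot"]))
E
```

```text
[ 474.9 -306.9] [ 446.8 -148.3] [ 460.9 -227.6] 161.08676111497843 100.07744034201116 grip [ 460.6 -225.5]
[ 463.2 -225.9  169.3] [-180.    0. -175.]
```

```bash
python3 -m handwheel '[[[-1,-1,-40],[0,0,0.03]],[[-1,-1,-40],[0,0,0.03]],[[0,0,-30],[0,0,0]],[[0,0,-14],[0,0,0]],[[0,0,-7],[0,0,0]],[[0,0,0],[0,0,0]]]' && python3 -m handwheel '[[[0,0,0],[0,0,0]],[[0,0,0],[0,0,0]],[[0,0,0],[0,0,0]],[[0,0,0],[0,0,0]],[[0,0,0],[0,0,0]],[[0,0,0],[0,0,0]]]' 1
```

```text
time: 4.15
tool_pos: [461.5, -228.3, 38.4]
tcp_rot: [-3.141, 0.001, -2.994]
contact_force: [0.2, -0.2, -0.6]
grip_width: 91.7
time: 4.9
tool_pos: [461.0, -228.2, 37.7]
tcp_rot: [3.141, -0.0, -2.994]
contact_force: [-0.5, -0.1, 0.3]
grip_width: 36.6
```

```bash
python3 -m handwheel '[[[0,0,0],[0,0,0]],[[0,0,0],[0,0,0]],[[0,0,0],[0,0,0]],[[0,0,0],[0,0,0]]]' && python3 -m handwheel '[[[0,0,10],[0,0,0]],[[0,0,25],[0,0,0]],[[0,0,40],[0,0,0]],[[0,0,40],[0,0,0]],[[0,0,40],[0,0,0]],[[0,0,0],[0,0,0]],[[0,0,0],[0,0,0]]]'
python3 - <<'E'
from h import *
o=get_obs(); print(o["time"],o["tool_pos"],np.degrees(o["tcp_rot"]),o["contact_force"],o["moment"],o["grip_width"])
E
```

```text
time: 5.4
tool_pos: [460.9, -227.9, 37.7]
tcp_rot: [3.141, -0.0, -2.994]
contact_force: [-0.2, 2.1, 0.9]
grip_width: 25.9
time: 6.28
tool_pos: [460.4, -227.9, 192.0]
tcp_rot: [3.141, -0.001, -2.994]
contact_force: [-1.6, -0.4, -3.0]
grip_width: 26.0
6.275 [ 460.3895092  -227.85534592  192.00277196] [ 1.79943274e+02 -5.88588732e-02 -1.71571177e+02] [-1.60279054 -0.35619722 -2.96252887] [ 0.07592364  0.01747118 -0.03105937] 25.955966398125163
```

```bash
python3 -m handwheel '[[[7,25,0],[0,0,-0.02]],[[14,49,0],[0,0,-0.022]],[[14,49,0],[0,0,-0.022]],[[14,49,0],[0,0,-0.022]],[[14,49,0],[0,0,-0.022]],[[14,49,0],[0,0,-0.022]],[[14,49,0],[0,0,-0.022]],[[14,49,0],[0,0,-0.022]],[[7,25,0],[0,0,-0.022]],[[2,1,0],[0,0,0]],[[0,0,-10],[0,0,0]],[[0,0,0],[0,0,0]]]'
python3 -m handwheel '[[[0,0,-10],[0,0,0]],[[0,0,0],[0,0,0]],[[0,0,0],[0,0,0]]]'
python3 - <<'E'
from h import *
o=get_obs(); print(o["time"],o["tool_pos"],np.degrees(o["tcp_rot"]),o["contact_force"],o["moment"],o["grip_width"])
s=capture("scene"); i=s["img"][:,:,::-1]; cv2.imwrite("pics/v6.png",cv2.resize(i[175:295,260:420],(800,600),interpolation=cv2.INTER_CUBIC))
c=capture("top"); cv2.imwrite("pics/v7.png",cv2.resize(c["img"][160:260,160:270,::-1],(660,600),interpolation=cv2.INTER_CUBIC))
E
```

```text
time: 7.78
tool_pos: [574.0, 164.5, 180.9]
tcp_rot: [-3.141, -0.004, 3.092]
contact_force: [-1.0, -0.4, -2.5]
grip_width: 26.0
time: 8.15
tool_pos: [575.1, 165.6, 172.8]
tcp_rot: [3.141, 0.0, 3.093]
contact_force: [0.6, 0.6, -3.0]
grip_width: 25.7
8.15 [575.06805459 165.63437162 172.83244643] [1.79992859e+02 9.16103343e-03 1.77188189e+02] [ 0.64326909  0.59778035 -2.99105325] [ 0.00420913  0.02978715 -0.05127259] 25.668915365054165
```

View pics/v6.png

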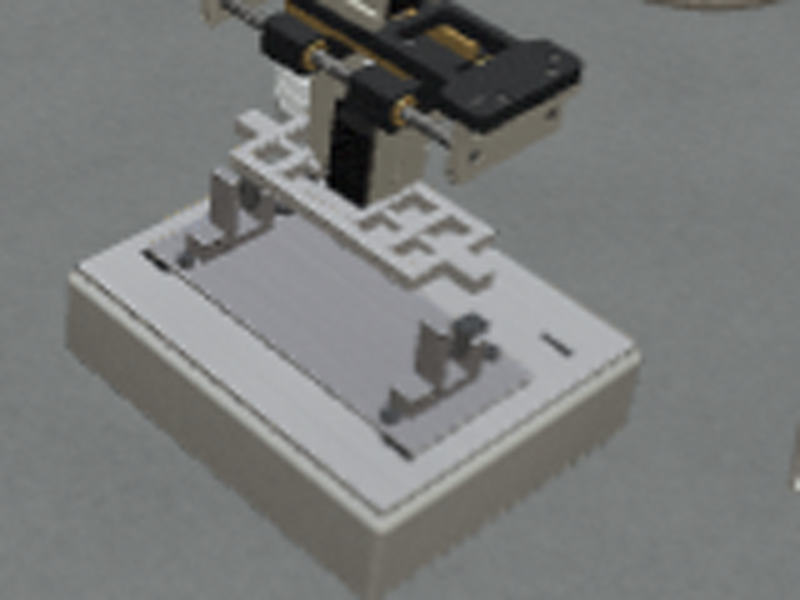

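View pics/v7.png

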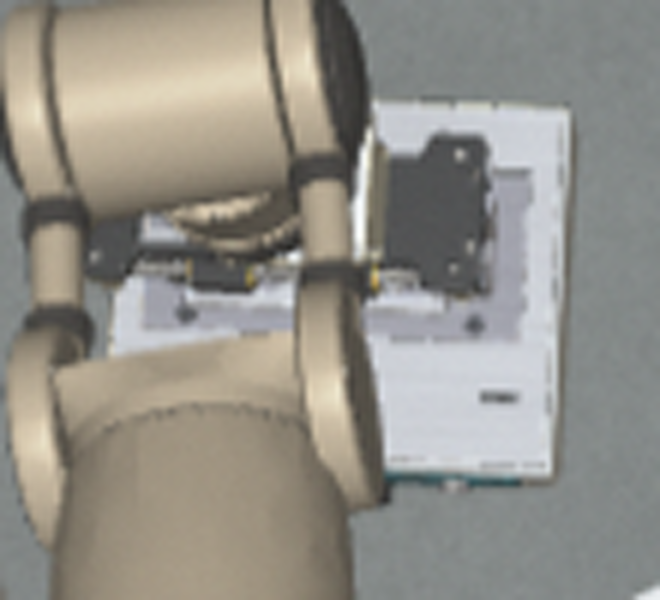

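```bash
python3 - <<'E'
from h import *
np.set_printoptions(precision=1,suppress=True)
s=capture("scene"); i=s["img"]
S=lambda x,y,z: at(s,260+x/5,175+y/5,z)[:2]
R=lambda a:np.array([[np.cos(a),-np.sin(a)],[np.sin(a),np.cos(a)]])
r=R(np.radians(-2.8)); c0=np.array([575.1,165.6])
vis=cv2.resize(i[175:295,260:420,::-1],(800,600),interpolation=cv2.INTER_CUBIC)
def dot(P,col):
    p=(px(s,P)-[260,175])*5+2; cv2.circle(vis,tuple(int(v*16) for v in p),32,col,-1,cv2.LINE_AA,4)
for l in((30,65),(30,-65),(-30,65),(7,65),(7,85),(-7,85),(7,-85),(7,-65),(13,13),(13,-13),(-13,13)):
    dot([*(c0+r@l),145.1 if abs(l[0])!=13 else 191],(0,0,255))
b0=np.array([583,166.5])
for y in(68,84,-68,-84): dot([*(b0+r@(17,y)),122],(0,200,0))
for y in(68,84,-68,-84): dot([*(b0+r@(9,y)),122],(200,100,0))
cv2.imwrite("pics/v8.png",vis)
E
```

```text
(no output)
```

View pics/v8.png

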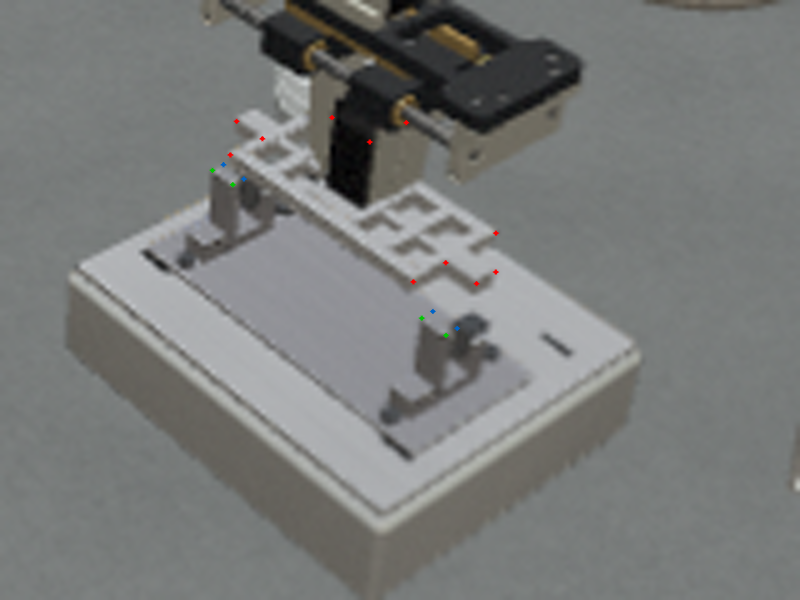

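```bash
python3 -m handwheel '[[[0,1,-4],[0,0,0]],[[0,0,-4],[0,0,0]],[[0,0,-4],[0,0,0]],[[0,0,-4],[0,0,0]],[[0,0,-3],[0,0,0]],[[0,0,-3],[0,0,0]],[[0,0,0],[0,0,0]]]' && python3 -m handwheel '[[[1,0,0],[0,0,0]],[[1,0,0],[0,0,0]],[[1,0,0],[0,0,0]],[[1,0,0],[0,0,0]],[[0,0,0],[0,0,0]]]'
python3 -m handwheel '[[[1,0,0],[0,0,0]],[[1,0,0],[0,0,0]],[[0,0,0],[0,0,0]]]'
```

```text
time: 9.18
tool_pos: [574.9, 166.8, 150.5]
tcp_rot: [-3.142, -0.001, 3.093]
contact_force: [0.8, -0.8, -2.7]
grip_width: 26.1
time: 9.8
tool_pos: [579.1, 166.8, 150.7]
tcp_rot: [3.141, 0.0, 3.093]
contact_force: [-1.1, 0.5, -3.1]
grip_width: 25.6
time: 10.18
tool_pos: [581.1, 166.8, 150.7]
tcp_rot: [3.142, 0.0, 3.093]
contact_force: [-1.1, -0.1, -1.9]
grip_width: 25.6
```

```bash
for k in 1 2; do :; done; python3 -m handwheel '[[[1,0,0],[0,0,0]],[[0,0,0],[0,0,0]]]'; python3 -m handwheel '[[[1,0,0],[0,0,0]],[[0,0,0],[0,0,0]]]'
python3 -m handwheel '[[[1,0,0],[0,0,0]],[[0,0,0],[0,0,0]]]'
```

```text
time: 10.42
tool_pos: [582.1, 166.8, 150.8]
tcp_rot: [3.141, 0.0, 3.093]
contact_force: [0.5, -0.5, -2.7]
grip_width: 26.3
time: 10.68
tool_pos: [583.1, 166.9, 150.7]
tcp_rot: [3.141, 0.0, 3.093]
contact_force: [-0.0, 0.6, -2.3]
grip_width: 25.6
time: 10.92
tool_pos: [584.1, 166.8, 150.8]
tcp_rot: [3.141, 0.0, 3.093]
contact_force: [-0.3, 0.3, -2.7]
grip_width: 26.1
```

```bash
python3 -m handwheel '[[[1,0,0],[0,0,0]],[[0,0,0],[0,0,0]]]'; python3 -m handwheel '[[[1,0,0],[0,0,0]],[[0,0,0],[0,0,0]]]'; python3 -c "
from h import *
o=get_obs(); print(o['contact_force'],o['moment'],np.degrees(o['tcp_rot']))"
```

```text
time: 11.18
tool_pos: [585.1, 166.8, 150.7]
tcp_rot: [3.141, 0.0, 3.093]
contact_force: [-0.1, -0.5, -2.5]
grip_width: 25.8
time: 11.42
tool_pos: [586.1, 166.9, 150.7]
tcp_rot: [3.142, 0.0, 3.093]
contact_force: [1.2, 0.6, -1.9]
grip_width: 26.1
[ 1.20926434  0.61891302 -1.86566512] [ 0.03223551  0.0102921  -0.03746649] [1.79995154e+02 2.60201271e-03 1.77206073e+02]
```

```bash
python3 -m handwheel '[[[1,0,0],[0,0,0]],[[0,0,0],[0,0,0]]]'; python3 -m handwheel '[[[1,0,0],[0,0,0]],[[0,0,0],[0,0,0]]]'; python3 -c "
from h import *
o=get_obs(); print(o['contact_force'],o['moment'],np.degrees(o['tcp_rot']))"
```

```text
time: 11.68
tool_pos: [586.9, 166.8, 150.7]
tcp_rot: [3.142, -0.0, 3.093]
contact_force: [-0.8, -0.2, -1.6]
grip_width: 25.9
time: 11.92
tool_pos: [587.3, 166.9, 150.7]
tcp_rot: [-3.142, -0.002, 3.093]
contact_force: [-5.0, 0.5, -0.7]
grip_width: 25.8
[-4.96232944  0.50744068 -0.66474869] [-0.08296961  0.8655597  -0.36955729] [-1.79995300e+02 -1.04971313e-01  1.77187407e+02]
```

```bash
python3 -m handwheel '[[[0,0,0],[0,0,-0.006]],[[0,0,0],[0,0,0]]]';python3 -c "
from h import *
o=get_obs(); print(o['contact_force'],o['moment'])"; python3 -m handwheel '[[[0.5,0,0],[0,0,-0.006]],[[0,0,0],[0,0,0]]]'; python3 -c "
from h import *
o=get_obs(); print(o['contact_force'],o['moment'],np.degrees(o['tcp_rot']))"
```

```text
time: 12.18
tool_pos: [587.3, 166.9, 150.7]
tcp_rot: [-3.141, -0.001, 3.087]
contact_force: [-5.6, -0.1, 0.4]
grip_width: 25.8
[-5.61795349 -0.13197092  0.40816456] [-0.00387845  0.95788256  0.09157981]
time: 12.42
tool_pos: [587.3, 166.9, 150.5]
tcp_rot: [-3.141, -0.003, 3.082]
contact_force: [-6.6, -0.8, -0.1]
grip_width: 25.8
[-6.63853126 -0.80317714 -0.08442106] [0.18885579 1.28672893 0.54079067] [-1.79966571e+02 -1.60767710e-01  1.76597643e+02]
```

```bash
python3 -m handwheel '[[[-0.9,0,0],[0,0,0.005]],[[0,0,-1],[0,0,0]],[[0,0,-1],[0,0,0]],[[0,0,-1],[0,0,0]],[[0,0,0],[0,0,0]]]';python3 -c "
from h import *
o=get_obs(); print(o['contact_force'],o['moment'])"; python3 -m handwheel '[[[0,0,-1],[0,0,0]],[[0,0,-1],[0,0,0]],[[0,0,-1],[0,0,0]],[[0,0,-1],[0,0,0]],[[0,0,0],[0,0,0]]]'; python3 -c "
from h import *
o=get_obs(); print(o['contact_force'],o['moment'],np.degrees(o['tcp_rot']))"
```

```text
time: 13.05
tool_pos: [587.3, 166.9, 147.5]
tcp_rot: [3.142, -0.001, 3.086]
contact_force: [-5.3, 0.5, -1.1]
grip_width: 25.9
[-5.29332994  0.50718799 -1.0737924 ] [0.14223712 0.92472721 0.25567042]
time: 13.68
tool_pos: [587.3, 166.9, 143.6]
tcp_rot: [3.142, -0.001, 3.086]
contact_force: [-4.5, 0.9, -0.6]
grip_width: 26.1
[-4.4579874   0.94821039 -0.56323273] [0.11790694 1.02848343 0.24094159] [ 1.79998435e+02 -4.21470357e-02  1.76816959e+02]
```

```bash
python3 -m handwheel '[[[-0.3,0,-1],[0,0,0.002]],[[0,0,-1],[0,0,0]],[[0,0,-1],[0,0,0]],[[0,0,0],[0,0,0]]]'; python3 -m handwheel '[[[0,0,-1],[0,0,0]],[[0,0,-1],[0,0,0]],[[0,0,-1],[0,0,0]],[[0,0,0],[0,0,0]]]'; python3 -c "
from h import *
o=get_obs(); print(o['contact_force'],o['moment'],np.degrees(o['tcp_rot']))"
```

```text
time: 14.18
tool_pos: [587.3, 166.9, 142.0]
tcp_rot: [3.141, 0.001, 3.088]
contact_force: [-7.8, -0.1, 7.1]
grip_width: 25.8
time: 14.68
tool_pos: [587.3, 167.0, 139.7]
tcp_rot: [3.141, 0.001, 3.088]
contact_force: [-9.7, 0.2, 11.1]
grip_width: 26.2
[-9.7332935   0.24286175 11.14631369] [0.07564109 1.65801145 0.09540262] [1.79967629e+02 6.97368954e-02 1.76914159e+02]
```

```bash
python3 -m handwheel '[[[-0.5,0,-1],[0,0,0]],[[0,0,-1],[0,0,0]],[[0,0,-1],[0,0,0]],[[0,0,0],[0,0,0]]]'; python3 -m handwheel '[[[0,0,-1],[0,0,0]],[[0,0,-1],[0,0,0]],[[0,0,-1],[0,0,0]],[[0,0,0],[0,0,0]]]'; python3 -c "
from h import *
o=get_obs(); print(o['contact_force'],o['moment'],np.degrees(o['tcp_rot']))"
```

```text
time: 15.18
tool_pos: [587.2, 167.1, 137.3]
tcp_rot: [3.141, 0.003, 3.088]
contact_force: [-9.4, -0.1, 14.2]
grip_width: 25.9
time: 15.68
tool_pos: [587.2, 167.2, 134.9]
tcp_rot: [3.141, 0.003, 3.088]
contact_force: [-9.9, -0.6, 17.8]
grip_width: 25.7
[-9.88774112 -0.62077095 17.7918352 ] [0.01140787 1.94187548 0.06199052] [1.79939150e+02 1.71422234e-01 1.76919212e+02]
```

```bash
python3 -m handwheel '[[[-0.6,0,0],[0,0,0]],[[-0.6,0,0],[0,0,0]],[[0,0,0],[0,0,0]]]'; python3 -c "
from h import *
o=get_obs(); print(o['tool_pos'],o['contact_force'],o['moment'],np.degrees(o['tcp_rot']))"; python3 -m handwheel '[[[0,0,-1],[0,0,0]],[[0,0,-1],[0,0,0]],[[0,0,0],[0,0,0]]]'; python3 -c "
from h import *
o=get_obs(); print(o['contact_force'],o['moment'],np.degrees(o['tcp_rot']))"
```

```text
time: 16.05
tool_pos: [587.1, 167.2, 134.8]
tcp_rot: [3.14, 0.005, 3.088]
contact_force: [-6.9, 0.7, 14.9]
grip_width: 25.6
[587.11145475 167.18890443 134.8293364 ] [-6.87851419  0.72132254 14.88476538] [-0.00654335  1.18858593  0.11902826] [179.92140682   0.31143463 176.90941951]
time: 16.42
tool_pos: [587.1, 167.2, 133.4]
tcp_rot: [3.14, 0.006, 3.088]
contact_force: [-7.4, 1.2, 17.7]
grip_width: 25.8
[-7.41507371  1.15840506 17.66734595] [0.04573521 1.46147848 0.0744161 ] [179.915172     0.32547981 176.90688422]
```

```bash
python3 -m handwheel '[[[-0.6,0,-1],[0,-0.003,0]],[[-0.6,0,-1],[0,-0.003,0]],[[0,0,-1],[0,0,0]],[[0,0,0],[0,0,0]]]'; python3 -c "
from h import *
o=get_obs(); print(o['moment'],np.degrees(o['tcp_rot']))"; python3 -m handwheel '[[[0,0,-1],[0,0,0]],[[0,0,-1],[0,0,0]],[[0,0,0],[0,0,0]]]'; python3 -c "
from h import *
o=get_obs(); print(o['contact_force'],o['moment'],np.degrees(o['tcp_rot']))"
```

```text
time: 16.92
tool_pos: [586.8, 167.2, 129.5]
tcp_rot: [3.14, 0.013, 3.088]
contact_force: [-3.0, -0.1, 10.0]
grip_width: 26.1
[0.13946435 0.49229574 0.0745237 ] [179.88448503   0.76149016 176.90424763]
time: 17.3
tool_pos: [586.8, 167.1, 127.3]
tcp_rot: [3.14, 0.013, 3.087]
contact_force: [-2.8, 0.7, 9.6]
grip_width: 25.7
[-2.77688194  0.68374353  9.56181447] [0.20232556 0.47078514 0.07728634] [179.88892448   0.75173601 176.90042652]
```

```bash
python3 -m handwheel '[[[0,0,-1],[0,0.005,0]],[[0,0,-1],[0,0.005,0]],[[0,0,-1],[0,0,0]],[[0,0,0],[0,0,0]]]'; python3 -c "
from h import *
o=get_obs(); print(o['moment'],np.degrees(o['tcp_rot']))"; python3 -m handwheel '[[[0,0,-1],[0,0,0]],[[0,0,-1],[0,0,0]],[[0,0,0],[0,0,0]]]'; python3 -c "
from h import *
o=get_obs(); print(o['contact_force'],o['moment'],np.degrees(o['tcp_rot']))"
```

```text
time: 17.8
tool_pos: [587.1, 167.1, 124.3]
tcp_rot: [3.14, 0.004, 3.087]
contact_force: [-1.7, 0.2, 8.4]
grip_width: 25.8
[0.08930504 0.2435704  0.13405825] [179.92114785   0.21401824 176.89926574]
time: 18.18
tool_pos: [587.1, 167.0, 121.5]
tcp_rot: [3.14, 0.003, 3.087]
contact_force: [3.6, 1.6, -1.5]
grip_width: 25.9
[ 3.57908172  1.56626493 -1.51398996] [ 0.18516915 -0.66355875  0.04517024] [179.92837542   0.19026226 176.89632582]
```

```bash
python3 -m handwheel '[[[0.3,0,-1],[0,0,0]],[[0,0,0],[0,0,0]]]'; python3 -m handwheel '[[[0,0,-1],[0,0,0]],[[0,0,0],[0,0,0]]]';  python3 -m handwheel '[[[0,0,-1],[0,0,0]],[[0,0,0],[0,0,0]]]'; python3 -c "
from h import *
o=get_obs(); print(o['contact_force'],o['moment'],np.degrees(o['tcp_rot']))"
```

```text
time: 18.42
tool_pos: [586.2, 166.8, 119.7]
tcp_rot: [3.141, -0.0, 3.087]
contact_force: [2.5, -0.1, 5.3]
grip_width: 25.8
time: 18.68
tool_pos: [586.3, 166.8, 119.7]
tcp_rot: [3.141, 0.001, 3.087]
contact_force: [0.5, 0.4, 11.1]
grip_width: 25.8
time: 18.92
tool_pos: [586.3, 166.8, 119.6]
tcp_rot: [3.141, 0.001, 3.088]
contact_force: [-1.0, -1.1, 18.9]
grip_width: 25.5
[-0.98177236 -1.14596902 18.90494316] [-0.16346043  0.27679228 -0.04790748] [1.79970199e+02 6.44578759e-02 1.76909589e+02]
```

It came to a firm stop at TCP z = 119.7, exactly the height predicted for home, after the clip force dropped away. I'll relax the press, then open partway.

```bash
python3 -m handwheel '[[[0,0,1.5],[0,0,0]],[[0,0,1],[0,0,0]],[[0,0,0],[0,0,0]]]' && python3 -m handwheel '[[[0,0,0],[0,0,0]],[[0,0,0],[0,0,0]],[[0,0,0],[0,0,0]],[[0,0,0],[0,0,0]]]' 0.45 && python3 -m handwheel '[[[0,0,10],[0,0,0]],[[0,0,20],[0,0,0]],[[0,0,40],[0,0,0]],[[0,0,50],[0,0,0]],[[-40,-40,10],[0,0,0]],[[-40,-40,0],[0,0,0]],[[-40,-40,0],[0,0,0]],[[-40,-40,0],[0,0,0]],[[0,-50,0],[0,0,0]],[[0,-50,0],[0,0,0]],[[0,0,0],[0,0,0]],[[0,0,0],[0,0,0]]]'
python3 - <<'E'
from h import *
s=capture("scene"); i=s["img"]; vis=cv2.resize(i[185:285,265:395,::-1],(780,600),interpolation=cv2.INTER_CUBIC)
t=capture("top"); cv2.imwrite("pics/v10.png",cv2.resize(t["img"][160:260,160:270,::-1],(660,600),interpolation=cv2.INTER_CUBIC))
a=np.radians(-3.1); r=np.array([[np.cos(a),-np.sin(a)],[np.sin(a),np.cos(a)]])
for l in((30,65),(30,-65),(-30,65),(-30,-65),(7,85),(-7,85),(7,-85)):
    p=(px(s,[*(np.array([584.5,166.8])+r@l),92])-[265,185])*6+2.5; cv2.circle(vis,tuple(int(v*16) for v in p),32,(0,0,255),-1,cv2.LINE_AA,4)
cv2.imwrite("pics/v9.png",vis)
E
```

```text
time: 19.3
tool_pos: [585.5, 166.8, 119.7]
tcp_rot: [3.141, -0.002, 3.088]
contact_force: [4.8, -0.4, 5.8]
grip_width: 25.9
time: 19.8
tool_pos: [584.4, 166.9, 118.9]
tcp_rot: [-3.141, -0.005, 3.088]
contact_force: [-0.4, -0.2, 0.2]
grip_width: 50.3
time: 21.3
tool_pos: [424.6, -92.8, 249.6]
tcp_rot: [3.141, -0.004, 3.087]
contact_force: [0.2, 0.7, 0.4]
grip_width: 50.1
```

View pics/v9.png

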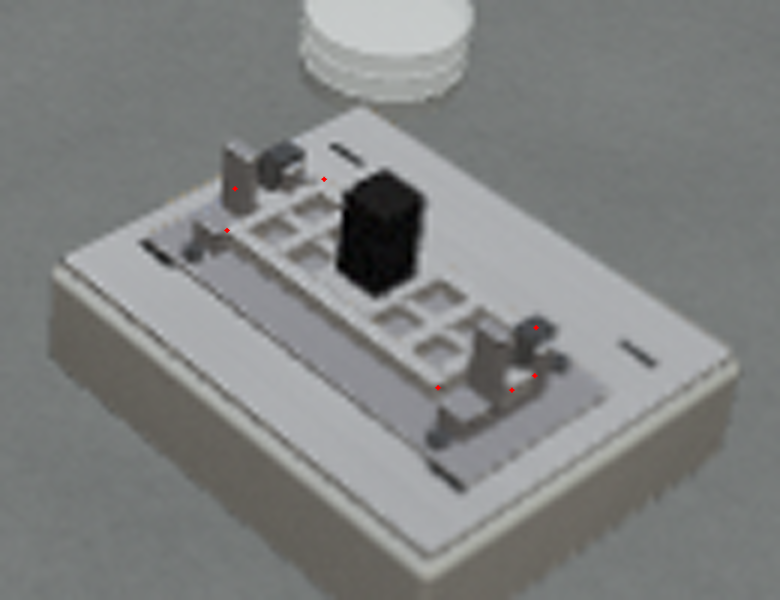

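View pics/v10.png

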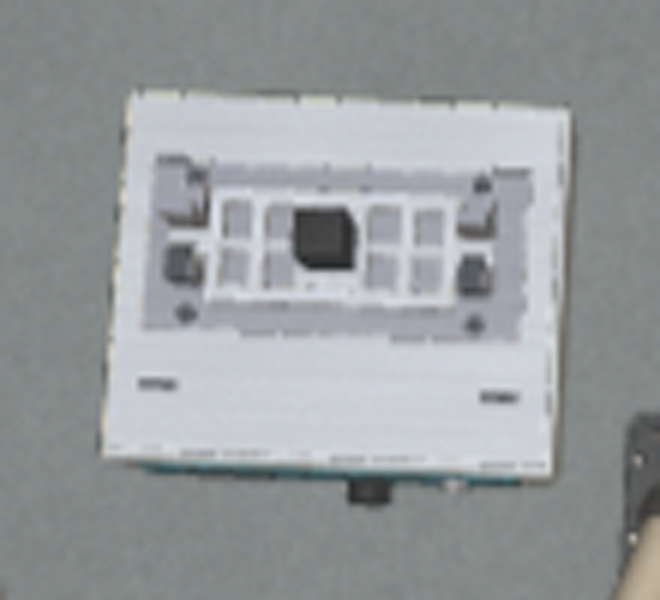

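The tray lies flat between both slots. Its rear corners, at (227,230) and (438,388) in v9, fall on the home model at 92 mm top height, and both clips stand over the ears. The gripper is clear of everything, so I'm handing in.

```bash
python3 -c "
from plant import bot; print(bot.close_job())"
```

```text
the job is handed in; nothing more can be done
None
```

The eared tray is seated in the shaker bracket, flat under both clips. I let go, drew the arm back and handed the job in; the last recorded time was about 21 s.

**How it went:** I gripped the tray by its block and touched the rear cheeks at 43 mm ear height with about 5 N. The force readings showed the right ear touching first, so I turned the tray slightly to match the bracket. Then I slid it down in 1 mm steps and pressed until it stopped.

**Checks that agreed:**
- **Height:** the tray came to a firm stop at TCP z = 119.7 mm, exactly the predicted home height, after the clip resistance dropped away.
- **Pictures:** both cameras show the tray level in both slots. In the scene view its rear corners lie on the model of the home position.
- **Release:** force on the tool after letting go was near zero. The other things on the bench were not moved.

**Checks that were off:**
- **Clip force:** the force passing the clips peaked at about 18 N up on the tool (about 21 N with the tray's weight). That is above the expected 5 to 15 N, partly because of sideways friction, which I eased, and well below the 50 N ramming limit.
- **Tilt correction:** I made one small correction the wrong way (about 0.7°) and then undid it.
- **Rear cheek:** contact came about 2 mm further back than the images suggested.

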